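# Pack and lock a robotics kit case

### The job

Pack away this kit: set the large battery box down gently (do not drop it), flat with its switch up, in the empty bay of the clear case, then put the lid that fits on the case so that it sits fully down all round, and fold both black end handles up over the lid's edge until they are fully home. Leave the other things on the table where they are.

Things in the scene. Friction and masses are not known exactly. Their poses are not given: they have to be found in the camera images.
- case: Clear plastic kit case, fixed to the table: open tub 140 mm along its x, 200 mm along its y, 72 mm high, walls and floor 3 mm. Origin: centre of its underside; z up. A 50 mm high divider (y = -2 to -5 mm) leaves two bays: that at +y holds two yellow motors and a board (up to 25 mm high, fixed), that at -y is empty. A black locking handle is hinged on each short end (+y: clip_a, -y: clip_b).
- bay (a point): Centre of the floor of the case's empty bay, 3 mm above the table, axes as the case's. The bay is 134 mm along x and 92 mm along y; the rim is 69 mm above this point.
- lid_grip (a point): The case's lid, loose, 220 g, light grey, starts flat on the table: plate 150 x 210 mm, long side along its y, 16 mm high without its handle. This point, above the centre of mass and 41 mm above the lid's lower edge, is the middle of the black carry-handle bar: 90 mm long along y, 14 mm wide along x, 10 mm thick, 20 mm of free height beneath it between its two end posts.
- seat (a point): Where the point lid_grip is when the lid is seated: over the case's centre, 101 mm above the table; axes as the case's. The lid's x and y are then parallel to these; either way round fits. The lid's skirt reaches 12 mm down outside the case's rim, with 2 mm play all round once seated and 4 mm at its flared mouth.
- pack_mid (a point): The large battery box, loose, about 130 g, black with a grey top and a small white switch on it: 68 mm along x, 36 mm along y, 32 mm high. This point is its centre, 16 mm above its underside. It lies flat on the table, switch up.
- clip_a (a joint): Locking handle on the case's +y end, rad: 0 = fully home (upright, its lip over the lid), grows as it swings outward and down; 1.57 = sticking out level; stop at 1.9. Starts open (0.9 to 1.75). The hinge is stiff enough (about 0.05 N m) to stay wherever it is left. The lid must be on before it is closed.
- clip_b (a joint): The same on the case's -y end: same values and stiffness.
- clip_a_hinge (a point): Middle of clip_a's hinge axis, which is parallel to the case's x: 32 mm above the table, 14.5 mm outside the end wall. Closed, the frame stands upright here, its outer face 18.5 mm outside the end wall and its top 82 mm above the table (lid's top: 76 mm).
- clip_b_hinge (a point): Middle of clip_b's hinge axis, likewise.
- clip_a_bar (a point): Middle of clip_a's outer cross-bar, 42 mm from its hinge axis. The handle is a black frame 52 mm wide along the case's x, 50 mm from hinge to tip, 8 mm thick, with a window; the tip's 14 mm lip points up when it sticks out level and inward over the lid when closed. It can be pinched across the 52 mm width, turning between the fingers, and pushed home from outside.
- clip_b_bar (a point): The same point on clip_b.
- small_pack: Bystander: smaller battery box of the same look, 56 x 30 x 16 mm; origin under its centre.
- small_lid: Bystander: lid of a smaller case, same look, about 105 x 140 mm, 46 mm high with its handle; origin under its centre.
- glue: Bystander: white glue bottle, 48 mm across, 145 mm tall; origin under its centre.
- pen_pot: Bystander: steel pot with pens, 70 mm across, pens up to 165 mm high; origin under its centre.
- tape: Bystander: roll of masking tape lying flat, 84 mm across, 24 mm high; origin under its centre.
- wheel: Bystander: small robot wheel, black tyre and yellow hub, lying flat, 60 mm across, 24 mm high; origin under its centre.
There are look-alikes about, which are no part of the job. What is shaped like the part that bears pack_mid but blue or orange is not meant.

How it is judged:
By the outcome, as a careful person would: the job done as asked, in the order asked, and still so for the second after the job is handed in, with the robot touching nothing.
It also fails if it takes over 72 s, if anything falls off the work surface, if the arm or the gripper's body presses on something with over 40 N, if the wrist force passes 120 N, or if a joint passes its speed limit or range.

### The arm

A 6-joint arm with a two-finger parallel gripper is mounted at the origin on the work surface. World frame = base frame: x ahead of the robot, y to its left, z up, the work surface at z = 0. Lengths are in m, angles in rad, forces in N, time in s.
With the tool pointing down it reaches from about 0.325 to 0.775 m from the base axis. Payload 5.5 kg.
Tool frame: the origin (TCP) lies between the finger pads; the fingertips stand 8 mm ahead of it and the grasp point (between the pads) lies 11 mm behind it (tcp_to_tips is the distance from the TCP to the fingertips, in m); z points along the fingers, y is the direction in which the jaws open and shut (so a half turn about z gives the same grasp; the last joint's range is limited). The gripper opens to 88 mm and grips with 3 to 60 N. Pads are 20 mm wide; open, the fingers measure 115 mm over their backs; the gripper's body (75 mm by 178 mm) begins 61 mm behind the grasp point.
Start: joints at [1.227, 0.091, 1.231, -0, 1.82, -0.057], TCP at [0.17, 0.576, 0.231] pointing down, gripper open.
Joint ranges: [-2.87, 2.87], [-0.86, 2.18], [0.17, 2.46], [-1.51, 4.65], [0.06, 2.69], [-2.65, 2.65]. Speed limits (rad/s): [2.57, 2.57, 3.01, 3.14, 3.14, 3.14].

### API

Orientations are given as a unit quaternion [w, x, y, z].
In Python, from bench import * gives the robot as it stands. Calls block until the motion is done:
- move_to(position, orientation): joint-space move of the TCP to a pose.
- move_l(position, speed=0.15, orientation=None): straight line of the TCP; orientation=None keeps the orientation; speed is the mean speed in m/s.
- movej(angles): joint-space move.
- gripper_open() and close(): open the fingers fully, or close them until they stop; the grip force is fixed at half the most.
- hold(seconds).
- inverse_kinematics(position, orientation): joint angles nearest the present ones, or None.
- state(): the state.
- get_image(name): name is "scene" or "top"; returns a dict with "frame" (384x512x3 uint8, blue, green, red), "depth" (384x512 float32, m along the optical axis (not along the pixel's ray), 0 where there is no reading), "camera_matrix" (3x3 intrinsics, pixels), "k1" (the pictures are not rectified: a ray, as slopes to the right and down, at radius r is drawn at 1 + k1 r^2 times it, then the intrinsics apply), "view" (4x4, takes a point from world to camera coordinates). Camera axes: x right, y up, looking along -z (the intrinsics and any distortion apply to the point x, -y, -z); pixel columns grow to the right and rows downward; lengths in m; the calibration is good to about 2 mm. A picture is of the moment at which its call begins.
A pose or a line that the arm cannot do raises IKError and nothing moves.
- job_done(): hands the job in, once; it reports no verdict.
The state is a dict: "time": time; "joint_pos": joint angles; "dq": joint speeds; "joint_torque": joint torques, N m; "ee_pos": TCP position; "ee_rot": TCP orientation; "ft_force": force on the tool from outside, world axes, zero at the start; "moment": the same for the moment, N m; "finger_gap": finger opening in m.
Only numpy, scipy, OpenCV 4.12 (cv2) and the standard library are available. Lean on these libraries where they do the work, as an engineer would, in place of code of your own. Each camera call takes 0.05 s, during which the arm holds its last target. There are 200 camera calls.

## Working session

There is one attempt and no reset: what is moved stays moved. The work goes in short steps, each a Python script; the robot and the scene stay as the last script left them, time stands still between calls to the robot, and variables do not carry over. Pictures are saved under pics/ and viewed, on a budget of 10 in all, crops included, one or two more only if the job needs it, and the job is handed in when it is done.

```bash
mkdir -p pics; ls; python3 - <<'E'
from bench import *
import cv2,numpy as np
for n in("scene","top"):
    r=get_image(n); np.savez(f"pics/{n}0.npz",**{k:np.array(v) for k,v in r.items()})
    cv2.imwrite(f"pics/{n}0.png",cv2.resize(r["frame"],(800,600),interpolation=cv2.INTER_CUBIC))
    print(n,r["camera_matrix"],r["k1"],r["view"],(r["depth"]>0).mean())
s=state();print(s)
E
```

```text
pics
scene [[487.74230273   0.         265.14776244]
 [  0.         487.74230273 193.79624866]
 [  0.           0.           1.        ]] 0.004028624255609578 [[-7.58880125e-02  9.97115964e-01  8.73580517e-04  5.72244007e-02]
 [-6.62116586e-01 -5.10470747e-02  7.47660232e-01  3.36414032e-01]
 [ 7.45548547e-01  5.61600369e-02  6.64080879e-01 -1.60986117e+00]
 [ 0.00000000e+00  0.00000000e+00  0.00000000e+00  1.00000000e+00]] 0.9960174560546875
top [[375.35254334   0.         259.30416271]
 [  0.         375.35254334 194.80179083]
 [  0.           0.           1.        ]] 0.027110879857682797 [[ 0.01506682 -0.99921626  0.03660397 -0.03693219]
 [ 0.991711    0.01960542  0.12698392 -0.58502324]
 [-0.12760204  0.03438731  0.99122915 -1.10072037]
 [ 0.          0.          0.          1.        ]] 0.9958597819010416
{'time': 0.1, 'joint_pos': array([ 1.22731592e+00,  9.17848182e-02,  1.23176531e+00, -2.22891824e-05,
        1.81980326e+00, -5.66988698e-02]), 'dq': array([-0.00104877, -0.00380948, -0.0047185 , -0.00230218,  0.00017512,
        0.00039902]), 'joint_torque': array([ 2.10675949e-03, -4.47860491e+01, -4.07565880e+01,  7.00180535e-02,
        2.85384437e-02, -1.20502164e-04]), 'ee_pos': array([0.16964211, 0.57525261, 0.22961928]), 'ee_rot': array([-1.64391983e-04,  1.42902551e-01,  9.89736372e-01, -8.64952097e-04]), 'ft_force': array([-0.479663  ,  0.11273434, -0.24579415]), 'moment': array([-0.02335277,  0.02825504,  0.0387085 ]), 'finger_gap': 0.08825717414050188}
```

View pics/top0.png

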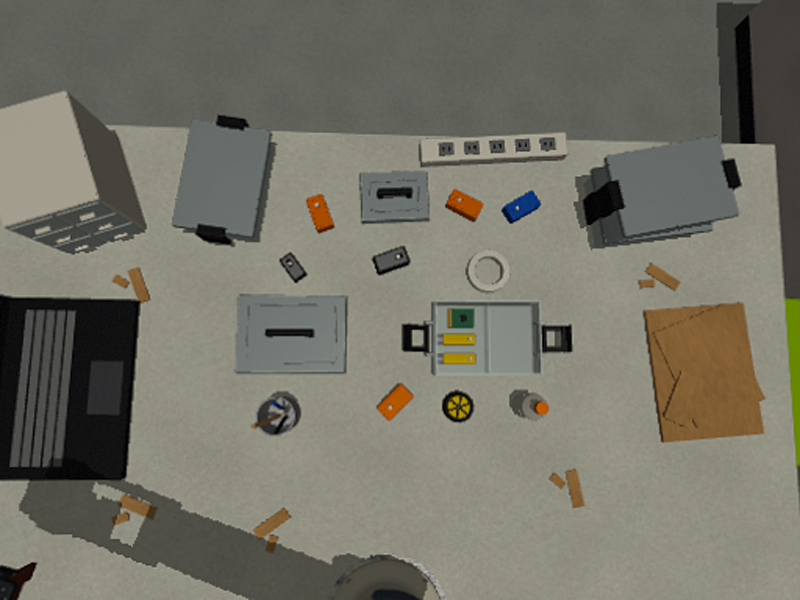

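View pics/scene0.png

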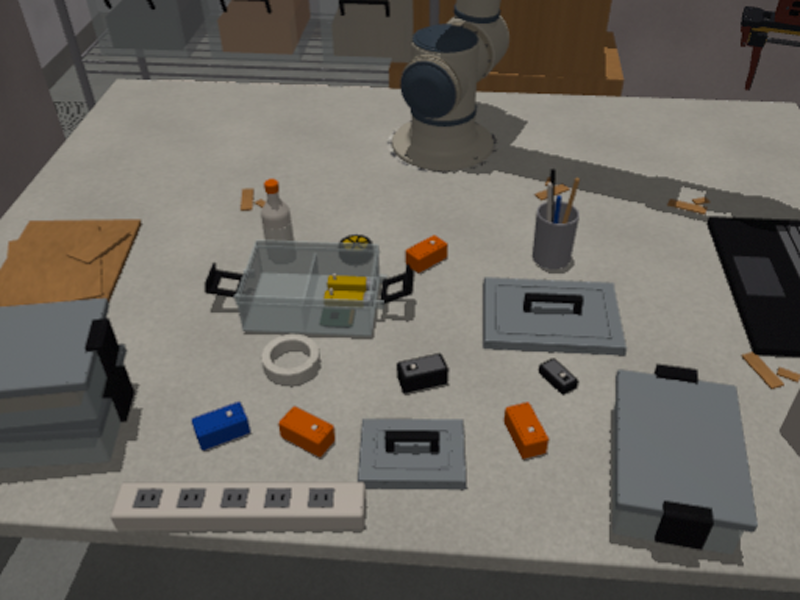

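The top view (800x600 scale) shows the case at about (486,338) with its motors on the left, which is world +y. The lid is at (290,334), the large battery box at (391,260), and the small one at (292,267). Both clips stick out roughly level, at (416,338) and (557,338). The scene view agrees with this.

```bash
cat > h.py <<'E'
import cv2,numpy as np
def load(f): return dict(np.load(f))
def rays(r,uv):
    K=r["camera_matrix"];uv=np.asarray(uv,float).reshape(-1,2)
    d=(uv-K[:2,2])/[K[0,0],K[1,1]];s=d.copy()
    for _ in range(20): s=d/(1+float(r["k1"])*(s**2).sum(1,keepdims=True))
    return np.c_[s[:,0],-s[:,1],-np.ones(len(s))]
def toworld(r,pc): V=r["view"];return (pc-V[:3,3])@V[:3,:3]
def plane(r,uv,z):
    d=rays(r,uv)@r["view"][:3,:3];o=toworld(r,np.zeros((1,3)))[0]
    return o+d*((z-o[2])/d[:,2])[:,None]
def cloud(r):
    h,w=r["depth"].shape;v,u=np.mgrid[:h,:w]
    return toworld(r,rays(r,np.c_[u.ravel(),v.ravel()])*r["depth"].reshape(-1,1)).reshape(h,w,3)
def pix(r,P):
    c=np.atleast_2d(P)@r["view"][:3,:3].T+r["view"][:3,3];s=np.c_[c[:,0],-c[:,1]]/-c[:,2:]
    s=s*(1+float(r["k1"])*(s**2).sum(1,keepdims=True));K=r["camera_matrix"];return s*K[0,0]+K[:2,2]
def rect(P):
    (c,s,a)=cv2.minAreaRect(P[:,:2].astype(np.float32)*1000)
    if s[0]<s[1]: s=s[::-1];a+=90
    return np.round(c,1),np.round(s,1),round((a+90)%180-90,1) # angle of long side from world x, deg
E
python3 - <<'E'
from h import *
for n in("top","scene"):
    r=load(f"pics/{n}0.npz");P=cloud(r);g=r["frame"].astype(int);mx=g.max(2);sat=mx-g.min(2)
    x,y,z=P[...,0],P[...,1],P[...,2]
    t=lambda *b:(x>b[0])&(x<b[1])&(y>b[2])&(y<b[3])
    if n=="top":
        c=lambda u,v:np.round(P[int(v/1.5625),int(u/1.5625)],3)
        for k,uv in dict(case=(470,320),empty=(515,338),lid=(290,310),bar=(290,332),pack=(391,260),ca=(407,338),cb=(567,338),table=(380,450)).items(): print(k,c(*uv))
        c0=P[216,311,:2];L=P[213,186,:2];K=P[166,250,:2]
    def box(c,d,e): return (abs(x-c[0])<d)&(abs(y-c[1])<e)
    print(n,"table z",np.median(z[box(c0-[.15,0],.03,.05)]))
    m=box(K,.05,.06)&(z>.024)&(z<.05);print("pack top",rect(P[m]),m.sum(),np.median(z[m]))
    m=box(L,.1,.13)&(z>.011)&(z<.03);print("lid",rect(P[m]),np.median(z[m]))
    m=box(L,.05,.08)&(mx<60)&(z>.032);print("bar",rect(P[m]),np.median(z[m]),P[m].mean(0))
    m=box(c0,.12,.19)&(z>.064)&(z<.08);print("rim",rect(P[m]) if m.sum()>4 else 0,m.sum())
    for s in(1,-1):
        m=box(c0+[0,s*.14],.06,.045)&(mx<60)&(z>.012);print("clip",s,rect(P[m]),m.sum(),[np.round(np.c_[P[m]][np.argsort(P[m][:,1])[i]],3) for i in(0,len(P[m])//2,-1)])
E
```

```text
case [ 0.563 -0.154  0.013]
empty [ 0.528 -0.246  0.005]
lid [0.574 0.2   0.017]
bar [0.529 0.194 0.045]
pack [0.675 0.003 0.032]
ca [ 0.519 -0.029  0.069]
cb [ 0.526 -0.338  0.044]
table [0.305 0.017 0.002]
top table z 0.0007462449366686279
pack top (array([677.8,   2.4]), array([67.3, 36.5]), -69.9) 257 0.03215806152081782
lid (array([527.8, 194.5]), array([210.4, 150.8]), -89.2) 0.016226654203840448
bar (array([527.2, 194.1]), array([87.7, 10.3]), -88.4) 0.04575312416209199 [0.52728712 0.19326069 0.04524788]
rim (array([ 499.3, -156.3]), array([254.8, 187.9]), -89.2) 333
clip 1 (array([521.2, -48. ]), array([50.2, 49.7]), 1.2) 172 [array([ 0.547, -0.072,  0.031]), array([ 0.544, -0.038,  0.055]), array([ 0.544, -0.023,  0.051])]
clip -1 (array([ 525.8, -318.5]), array([50.6, 47.8]), 89.7) 201 [array([ 0.538, -0.344,  0.054]), array([ 0.533, -0.331,  0.038]), array([ 0.508, -0.293,  0.04 ])]
scene table z 0.003091198324803475
pack top (array([678.6,   6. ]), array([68.7, 39. ]), -67.5) 432 0.032932098383725274
lid (array([529.1, 198.5]), array([210.7, 156.9]), -89.8) 0.01727817026749418
bar (array([531. , 197.8]), array([87.7, 15.1]), -87.9) 0.045291097431404706 [0.5321788  0.19733571 0.04420991]
rim (array([ 500.3, -152.3]), array([257.1, 193.8]), -89.3) 891
clip 1 (array([524.2, -45.5]), array([59.3, 48.7]), 1.1) 234 [array([ 0.495, -0.07 ,  0.033]), array([ 0.504, -0.039,  0.046]), array([ 0.548, -0.021,  0.059])]
clip -1 (array([ 529.5, -319.6]), array([54.3, 45.2]), 1.1) 216 [array([ 0.552, -0.342,  0.038]), array([ 0.539, -0.329,  0.044]), array([ 0.544, -0.297,  0.037])]
```

```bash
python3 - <<'E'
from h import *
pics=[]
for n in("top","scene"):
    r=load(f"pics/{n}0.npz");P=cloud(r);z=P[...,2]
    c0=np.array([.523,-.183]);a=np.radians(1);R=np.array([[np.cos(a),-np.sin(a)],[np.sin(a),np.cos(a)]])
    q=(P[...,:2]-c0)@R
    m=(abs(q[...,0])<.085)&(abs(q[...,1])<.11)&(z>.066)&(z<.079)
    Q=q[m]*1000;print(n,m.sum(),rect(P[m]),"pctl x",np.percentile(Q[:,0],[0,2,10,90,98,100]).round(1),"y",np.percentile(Q[:,1],[0,2,10,90,98,100]).round(1))
    rr=np.array([[sx*.07,sy*.1] for sx,sy in((1,1),(1,-1),(-1,-1),(-1,1))])@R.T+c0
    s=4;u0,v0=(240,175) if n=="top" else (120,140)
    im=r["frame"][v0:v0+90,u0:u0+150].copy();im=cv2.resize(im,None,fx=5,fy=5,interpolation=cv2.INTER_CUBIC)
    for zz,col in((.072,(0,0,255)),(0,(0,255,0))):
        p=(pix(r,np.c_[rr,np.full(4,zz)])-[u0,v0]+.5)*5
        cv2.polylines(im,[p.round().astype(int)],True,col,1)
    ys,xs=np.nonzero(m)
    for u,v in zip(xs,ys):cv2.circle(im,(int((u-u0+.5)*5),int((v-v0+.5)*5)),1,(255,0,255),-1)
    pics.append(im[:300] if 0 else cv2.resize(im,(500,300)))
cv2.imwrite("pics/c1.png",np.vstack(pics))
E
```

```text
top 254 (array([ 524. , -183.4]), array([200. , 138.9]), -89.1) pctl x [-68.5 -68.5 -68.5  69.8  70.1  70.4] y [-100.5  -99.6  -98.4   98.8   99.4   99.6]
scene 629 (array([ 523.9, -180.4]), array([201.1, 146.9]), -89.0) pctl x [-72.5 -70.1 -68.2  71.2  72.7  74.4] y [-97.9 -96.7 -94.2  99.9 102.8 103.2]
```

View pics/c1.png

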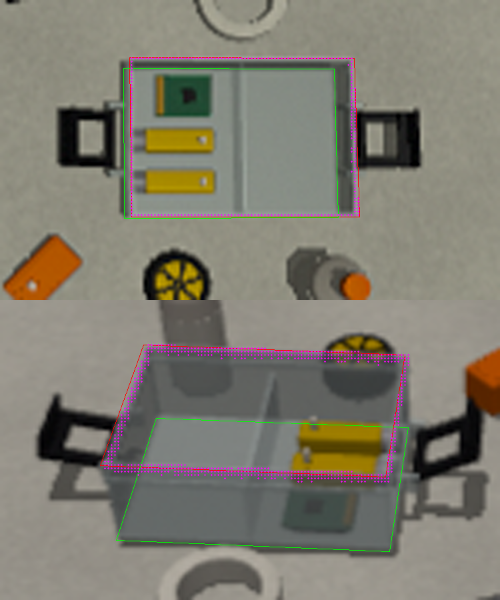

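```bash
python3 - <<'E'
from h import *
for n in("top","scene"):
    r=load(f"pics/{n}0.npz");P=cloud(r);x,y,z=np.moveaxis(P,2,0)
    for nm,c,w,zz in(("pot",(.42,.2),.07,[.05,.08,.095,.13]),("glue",(.43,-.27),.06,[.03,.06,.09,.12])):
        for lo in zz:
            m=(abs(x-c[0])<w)&(abs(y-c[1])<w)&(z>lo)&(z<lo+.06)&~((x>.45)&(z<.08))
            if m.sum():print(n,nm,lo,m.sum(),"x",np.percentile(x[m],[1,99]).round(3),"y",np.percentile(y[m],[1,99]).round(3),"zmax",z[m].max().round(3))
E
python3 - <<'E'
from bench import *
import numpy as np
def q(d):a=np.radians(d)/2;return [0,np.cos(a),np.sin(a),0]
for p,d in(((.678,.004,.013),110.5),((.523,-.233,.016),91),((.529,.196,.03),91),((.524,-.182,.09),91)):
    for dd in(d,d-180):
        j=inverse_kinematics(p,q(dd));print(p,dd,None if j is None else np.round(j,2))
E
```

```text
top pot 0.05 205 x [0.352 0.408] y [0.17  0.238] zmax 0.11
top pot 0.08 143 x [0.352 0.407] y [0.171 0.238] zmax 0.14
top pot 0.095 97 x [0.354 0.407] y [0.171 0.237] zmax 0.155
top pot 0.13 46 x [0.352 0.403] y [0.18  0.231] zmax 0.165
top glue 0.03 90 x [0.376 0.421] y [-0.264 -0.238] zmax 0.09
top glue 0.06 194 x [0.377 0.421] y [-0.277 -0.239] zmax 0.119
top glue 0.09 208 x [0.377 0.419] y [-0.277 -0.241] zmax 0.149
top glue 0.12 64 x [0.388 0.408] y [-0.271 -0.251] zmax 0.149
scene pot 0.05 575 x [0.351 0.411] y [0.174 0.241] zmax 0.11
scene pot 0.08 415 x [0.352 0.41 ] y [0.174 0.24 ] zmax 0.14
scene pot 0.095 259 x [0.353 0.407] y [0.176 0.24 ] zmax 0.155
scene pot 0.13 118 x [0.351 0.403] y [0.185 0.234] zmax 0.163
scene glue 0.03 279 x [0.393 0.424] y [-0.282 -0.235] zmax 0.09
scene glue 0.06 365 x [0.392 0.423] y [-0.281 -0.236] zmax 0.12
scene glue 0.09 291 x [0.389 0.422] y [-0.278 -0.238] zmax 0.148
scene glue 0.12 104 x [0.388 0.41 ] y [-0.271 -0.248] zmax 0.148
(0.678, 0.004, 0.013) 110.5 [-0.04  0.36  1.31 -0.    1.47 -0.4 ]
(0.678, 0.004, 0.013) -69.5 None
(0.523, -0.233, 0.016) 91 [-0.48  0.08  1.62 -0.    1.44 -0.5 ]
(0.523, -0.233, 0.016) -89 None
(0.529, 0.196, 0.03) 91 [ 0.29  0.05  1.63 -0.    1.46  0.28]
(0.529, 0.196, 0.03) -89 None
(0.524, -0.182, 0.09) 91 [-0.4  -0.01  1.59 -0.    1.57 -0.41]
(0.524, -0.182, 0.09) -89 None
```

```bash
cat >> h.py <<'E'
def q(d): a=np.radians(d)/2;return [0,np.cos(a),np.sin(a),0]
E
python3 - <<'E'
from bench import *
from h import *
def rep(t): s=state();print(t,round(s["time"],2),np.round(s["ee_pos"],4),np.round(s["ft_force"],2),np.round(s["moment"],2),round(s["finger_gap"],4))
P=[.6782,.0042]
move_to([*P,.10],q(110.5));move_l([*P,.013],.12);rep("down");close();rep("grip")
move_l([*P,.16],.15);rep("lift")
B=[.5275,-.2335]
move_to([*B,.16],q(91));rep("over")
r=get_image("top");np.savez("pics/top1.npz",**{k:np.array(v) for k,v in r.items()})
r2=get_image("scene");np.savez("pics/scene1.npz",**{k:np.array(v) for k,v in r2.items()})
cv2.imwrite("pics/s1.png",cv2.resize(np.vstack([r["frame"][100:290,180:420],r2["frame"][80:270,90:330]]),None,fx=1.55,fy=1.55))
E
```

```text
down 3.71 [0.6788 0.0042 0.0141] [-0.19 -0.11 -0.05] [-0.07 -0.03  0.02] 0.0875
grip 4.56 [0.6782 0.0042 0.013 ] [ 0.94  0.39 -0.87] [-0.03  0.05  0.03] 0.0362
lift 5.69 [0.6777 0.0042 0.1583] [-0.2  -0.37 -1.12] [-0.04  0.05 -0.01] 0.0362
over 6.78 [ 0.5281 -0.2328  0.1599] [-0.03  0.02 -0.55] [-0.11  0.06 -0.02] 0.0357
```

View pics/s1.png

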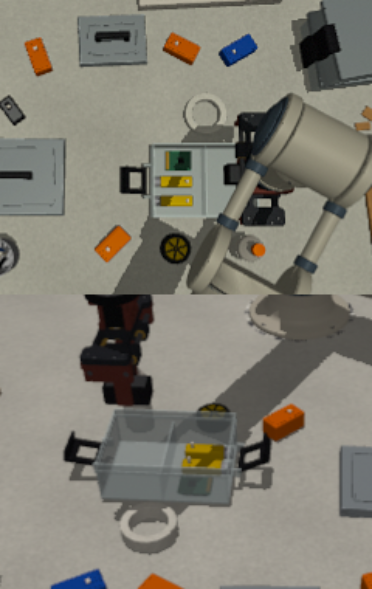

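Gap is 36 mm, so the box is held. In the top view the gripper is above the empty bay at about (255,175), clear of the glue bottle at (250,245). Lowering it now.

```bash
python3 - <<'E'
from bench import *
from h import *
def rep(t): s=state();print(t,round(s["time"],2),np.round(s["ee_pos"],4),np.round(s["ft_force"],2),np.round(s["moment"],2),round(s["finger_gap"],4));return s["ft_force"][2]
B=[.5275,-.2335]
move_l([*B,.06],.15);f0=rep("mid");move_l([*B,.0185],.06);f0=rep("near")
z=.0185
while z>.0135:
    z-=.001;move_l([*B,z],.02);f=rep("z%.4f"%z)
    if abs(f-f0)>4: break
gripper_open();rep("open");move_l([*B,.20],.2);rep("up")
move_to([.529,.196,.16],q(91))
for n in("top","scene"):
    r=get_image(n);np.savez(f"pics/{n}2.npz",**{k:np.array(v) for k,v in r.items()})
    cv2.imwrite(f"pics/{n}2.png",r["frame"])
a=cv2.imread("pics/top2.png")[150:280,140:420];b=cv2.imread("pics/scene2.png")[130:270,120:400]
cv2.imwrite("pics/s2.png",cv2.resize(np.vstack([a,b]),None,fx=2.2,fy=2.2))
for n in("top","scene"):
    r=load(f"pics/{n}2.npz");P=cloud(r);x,y,z=np.moveaxis(P,2,0)
    m=(abs(x-.525)<.06)&(abs(y+.233)<.045)&(z>.028)&(z<.045)&(r["frame"].max(2)<140);print(n,rect(P[m]),np.median(z[m]))
E
```

```text
mid 7.7 [ 0.5281 -0.2336  0.0611] [-0.25  0.34 -0.86] [-0.05  0.07  0.  ] 0.0359
near 8.54 [ 0.5277 -0.2336  0.0188] [ 0.15 -0.19 -1.11] [-0.05  0.07  0.03] 0.0358
z0.0175 8.79 [ 0.5277 -0.2336  0.0179] [ 0.2  -0.47 -0.55] [-0.08  0.1   0.01] 0.0358
z0.0165 9.04 [ 0.5275 -0.2335  0.0164] [ 0.86  0.04 -1.62] [-0.08  0.07  0.02] 0.0361
z0.0155 9.29 [ 0.5278 -0.2337  0.0159] [ 0.49 -0.4   2.11] [-0.08  0.11  0.02] 0.0359
z0.0145 9.54 [ 0.5277 -0.2336  0.0159] [-2.07  0.41  7.04] [0.2  0.55 0.01] 0.036
open 10.47 [ 0.5275 -0.2335  0.0145] [ 0.46 -0.39 -0.32] [-0.1   0.04 -0.  ] 0.0877
up 11.55 [ 0.527  -0.2333  0.1982] [ 0.36  0.29 -0.03] [-0.05  0.04 -0.04] 0.0881
top (array([ 526.9, -234.5]), array([67.7, 34. ]), -89.1) 0.03501997776055341
scene (array([ 510.1, -237.9]), array([89.4, 80.3]), 1.2) 0.03608045587661336
```

View pics/s2.png

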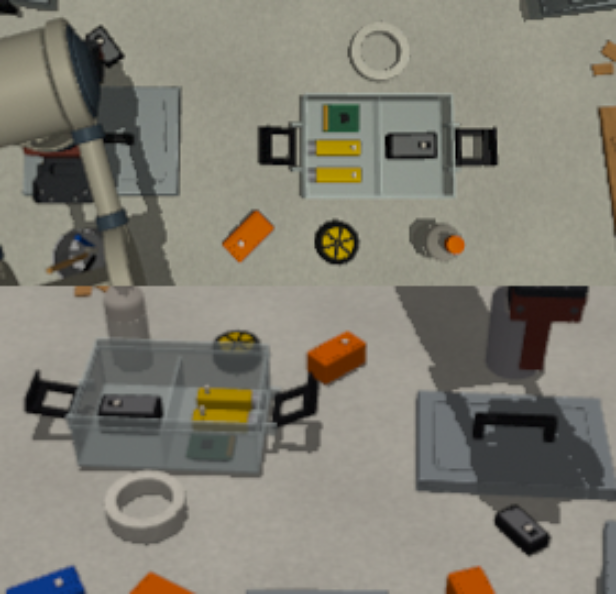

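The box lies flat in the empty bay, with its switch (the white dot) up, at (410,145) in the picture. The gripper is over the lid's bar. Gripping the lid next.

```bash
python3 - <<'E'
from bench import *
from h import *
def rep(t): s=state();print(t,round(s["time"],2),np.round(s["ee_pos"],4),np.round(s["ft_force"],2),np.round(s["moment"],2),round(s["finger_gap"],4))
L=[.5285,.196]
move_to([*L,.12],q(91));move_l([*L,.0305],.1);rep("down");close();rep("grip")
move_l([L[0],L[1],.20],.12);rep("lift")
C=[.5245,-.182]
move_to([*C,.20],q(91));move_l([*C,.135],.1);hold(.3);rep("over")
for n in("top","scene"):
    r=get_image(n);np.savez(f"pics/{n}3.npz",**{k:np.array(v) for k,v in r.items()});cv2.imwrite(f"pics/{n}3.png",r["frame"])
    P=cloud(r);x,y,z=np.moveaxis(P,2,0);g=r["frame"].astype(int)
    m=(abs(x-.525)<.1)&(abs(y+.182)<.13)&(z>.112)&(z<.127)&(g.max(2)>60)&(g.max(2)-g.min(2)<35);print(n,m.sum(),rect(P[m]),np.median(z[m]))
a=cv2.imread("pics/top3.png")[150:270,210:400];b=cv2.imread("pics/scene3.png")[80:230,100:290]
cv2.imwrite("pics/s3.png",cv2.resize(np.vstack([a,b]),None,fx=2.2,fy=2.2))
E
```

```text
down 14.57 [0.5291 0.1962 0.0315] [ 0.44 -0.99  1.44] [-0.06  0.05  0.  ] 0.0877
grip 15.69 [0.5285 0.196  0.0305] [-0.61  0.56 -0.18] [-0.08  0.05 -0.03] 0.0141
lift 17.26 [0.5282 0.1959 0.1989] [ 0.1  -0.79 -2.12] [-0.1   0.07 -0.  ] 0.014
over 19.77 [ 0.5247 -0.1821  0.1356] [-0.21 -0.47 -2.63] [-0.03  0.02 -0.02] 0.0137
top 1783 (array([ 523.7, -182.3]), array([210.7, 152. ]), -89.5) 0.12122851588028527
scene 3079 (array([ 524.4, -179. ]), array([212.2, 158.4]), -89.2) 0.12194549880952917
```

View pics/s3.png

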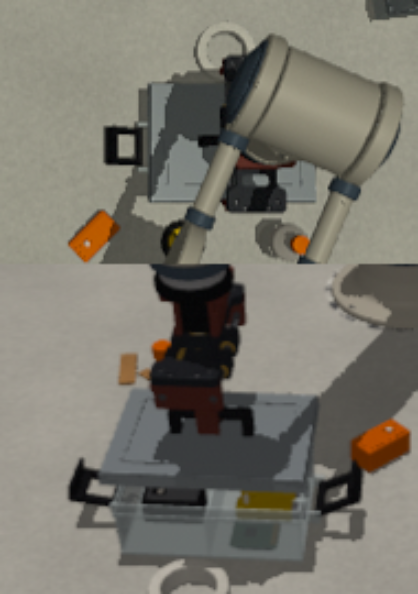

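The lid hangs level over the case. Both cameras show it about 1.2 mm too far +y, so I shift it and lower under force watch.

```bash
python3 - <<'E'
from bench import *
from h import *
def rep(t): s=state();print(t,round(s["time"],2),np.round(s["ee_pos"],4),np.round(s["ft_force"],2),np.round(s["moment"],2));return s["ft_force"][2]
C=[.5244,-.1832]
move_l([*C,.106],.06);f0=rep("near")
z=.106
while z>.0875:
    z-=.002 if z>.0925 else .001;move_l([*C,z],.04);f=rep("z%.4f"%z)
    if f-f0>12: break
E
```

```text
near 20.5 [ 0.5243 -0.1832  0.1058] [ 0.51  0.84 -3.12] [-0.07  0.08 -0.02]
z0.1040 20.75 [ 0.5245 -0.1832  0.1042] [-0.24 -0.48 -3.01] [-0.05  0.07 -0.06]
z0.1020 21.0 [ 0.5243 -0.1832  0.1019] [ 0.   -0.43 -2.7 ] [-0.06  0.02  0.02]
z0.1000 21.25 [ 0.5243 -0.1831  0.0997] [-0.55 -0.39 -2.46] [-0.04  0.05 -0.02]
z0.0980 21.5 [ 0.5243 -0.1831  0.0978] [ 0.18  0.66 -2.37] [-0.06  0.12  0.01]
z0.0960 21.75 [ 0.5243 -0.1831  0.0958] [ 0.84 -0.07 -2.71] [-0.04 -0.   -0.07]
z0.0940 22.0 [ 0.5243 -0.1831  0.0938] [ 0.51  0.38 -2.82] [-0.07  0.04  0.  ]
z0.0920 22.25 [ 0.5243 -0.1832  0.0918] [-1.14 -0.05 -1.62] [-0.09  0.04 -0.04]
z0.0910 22.5 [ 0.5244 -0.1832  0.0909] [-1.21 -0.18 -2.39] [-0.04  0.04 -0.03]
z0.0900 22.75 [ 0.5246 -0.1833  0.0905] [-0.71 -0.4   1.07] [0.01 0.2  0.05]
z0.0890 23.0 [ 0.5246 -0.1833  0.0905] [-3.18  1.29  5.31] [0.11 0.58 0.02]
z0.0880 23.25 [ 0.5246 -0.1833  0.0904] [-5.92  2.29  9.66] [0.26 0.93 0.05]
```

Contact came at TCP z 0.0905, the expected seated height. Releasing, then checking the lid and measuring the clips.

```bash
python3 - <<'E'
from bench import *
from h import *
C=[.5244,-.1832]
gripper_open();move_l([*C,.20],.2);move_to([.53,.15,.25],q(91))
a=np.radians(.95);R=np.array([[np.cos(a),-np.sin(a)],[np.sin(a),np.cos(a)]])
ims=[]
for n,b in(("top",(-1.0,0)),("scene",(0,2.5))):
    r=get_image(n);np.savez(f"pics/{n}4.npz",**{k:np.array(v) for k,v in r.items()})
    P=cloud(r);x,y,z=np.moveaxis(P,2,0);Q=((P[...,:2]-np.array(C))@R)*1000;g=r["frame"].astype(int);mx=g.max(2)
    m=(abs(Q[...,0])<80)&(abs(Q[...,1])<109)&(z>.064)&(z<.09)&(mx>70)
    A=np.c_[Q[m],np.ones(m.sum())];k=np.linalg.lstsq(A,z[m]*1000,rcond=None)[0]
    print(n,"lid",rect(P[m]),"z %.1f tilt mm over lid x %.1f y %.1f"%(k[2],k[0]*150,k[1]*210))
    for s in(1,-1):
        m=(abs(Q[...,0])<45)&(s*Q[...,1]>108)&(s*Q[...,1]<185)&(mx<60)&(z>.02)
        d=s*Q[m][:,1]-114.5;h=z[m]*1000-32;th=np.arctan2(d,h);rr=np.hypot(d,h);o=rr>25
        print(" clip",s,"x",np.percentile(Q[m][:,0],[1,99]).round(1),"d",np.percentile(d,[2,98]).round(1),"h",np.percentile(h,[2,98]).round(1),"th",np.percentile(th[o],[5,25,50,75,95]).round(2))
        if n=="scene": print(np.c_[d,h][np.argsort(d)][::12].round(0).astype(int).tolist())
    ims.append(cv2.resize(r["frame"][160:270,240:390] if n=="top" else r["frame"][130:240,115:265],None,fx=3.6,fy=2.7))
cv2.imwrite("pics/s4.png",np.vstack(ims));print(state()["time"])
E
```

```text
top lid (array([ 523.8, -183.4]), array([211.3, 150. ]), -89.1) z 76.0 tilt mm over lid x 0.6 y -0.4
 clip 1 x [-25.6  23.7] d [-3.6 45.5] h [ 1.3 39.5] th [0.75 0.79 0.91 1.01 1.14]
 clip -1 x [-24.8  21.3] d [ 2.  45.3] h [ 1.5 26.9] th [1.03 1.12 1.28 1.32 1.41]
scene lid (array([ 525.4, -180.3]), array([212.2, 157.2]), -89.0) z 77.2 tilt mm over lid x -0.3 y -0.1
 clip 1 x [-23.2  27. ] d [-0.9 47. ] h [ 2.6 40.4] th [0.77 0.87 0.99 1.05 1.14]
[[-6, 42], [1, 5], [3, 6], [5, 6], [7, 5], [11, 7], [15, 7], [18, 15], [22, 12], [26, 15], [30, 15], [33, 22], [36, 37], [38, 37], [40, 23], [40, 38], [42, 34], [43, 32], [45, 29], [47, 25]]
 clip -1 x [-21.5  27.1] d [ 8.2 43.1] h [ 1.9 27.3] th [0.98 1.15 1.24 1.3  1.42]
[[7, 6], [11, 5], [15, 5], [19, 7], [23, 5], [26, 12], [30, 10], [32, 10], [34, 9], [35, 10], [38, 12], [39, 11], [40, 5], [40, 14], [41, 18], [42, 21], [45, 7]]
26.5417
```

View pics/s4.png

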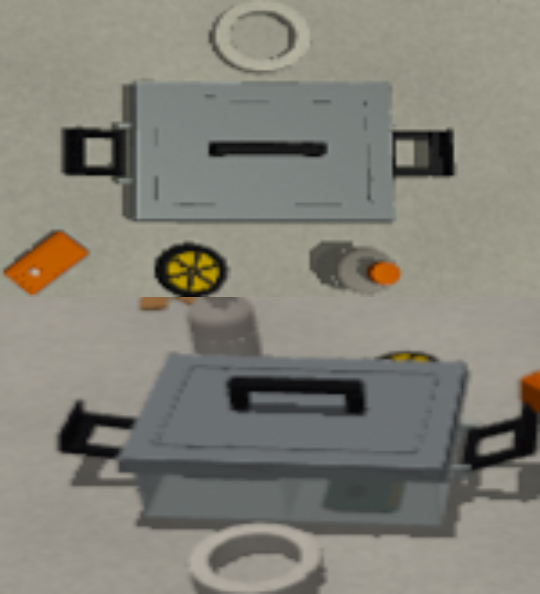

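The lid sits level at z about 76 mm, the specified seated height, and its centre matches the rim's. Clip_a at about (95,152) in the upper picture is at roughly 1.13 rad, and clip_b at (425,152) at roughly 1.38 rad. Next I pinch clip_a and swing it up.

```bash
cat > clip.py <<'E'
from bench import *
from h import *
import sys
C=np.array([.5245,-.1833]);a=np.radians(.95);Y=np.array([-np.sin(a),np.cos(a)])
s,th0=int(sys.argv[1]),float(sys.argv[2])
def rep(t): S=state();e=S["ee_pos"];f=S["ft_force"];print(t,round(S["time"],2),"y %.1f z %.1f"%(s*(e[:2]-C)@Y*1000,e[2]*1000),np.round(f,1),round(S["finger_gap"],4));return -0+s*(f[:2]@Y)
W=lambda y,z:[*(C+s*y*Y),z]
arc=lambda t:W(.1145+.042*np.sin(t),.021+.042*np.cos(t))
g=arc(th0)
move_to(W(.1145+.042*np.sin(th0),.15),q(91));move_l(g,.15);rep("at");close();rep("pinch")
n=int(np.ceil((th0-.4)/.12))
for i,t in enumerate(np.linspace(th0,.4,n+1)[1:]): move_l(arc(t),.06)
rep("swung");gripper_open()
y=.1145+.042*np.sin(.4);z=arc(.4)[2]
move_l(W(.185,z),.15);close();move_l(W(.185,.066),.15);move_l(W(.145,.066),.1);f0=rep("start")
y=.145
while y>.122:
    y-=.002;move_l(W(y,.066),.04);f=rep("push")
    if f-f0>13: break
hold(.2);rep("end");move_l(W(y+.04,.066),.15);move_l(W(y+.04,.18),.25);rep("away")
E
python3 clip.py 1 1.13
```

```text
at 28.27 y 152.7 z 40.2 [-0.3  0.   0.9] 0.0879
pinch 28.93 y 152.4 z 39.1 [-0.1 -0.4  1.7] 0.0516
swung 30.68 y 132.4 z 59.1 [ 4.6  5.2 -8.6] 0.0516
start 34.06 y 144.6 z 65.7 [ 0.5 -0.3  1.1] 0.0007
push 34.31 y 143.2 z 65.8 [0.1 0.4 0.7] 0.0003
push 34.56 y 141.1 z 66.1 [-0.9  0.2  1.2] 0.0004
push 34.81 y 138.9 z 66.1 [0.6 1.2 1.3] 0.0007
push 35.06 y 136.8 z 66.0 [-0.2 -0.7 -0.1] 0.0002
push 35.31 y 134.8 z 65.9 [ 0.5 -0.7  0.9] 0.0004
push 35.56 y 132.8 z 65.9 [-0.2  0.3 -0.1] 0.0004
push 35.81 y 131.5 z 66.0 [-0.2  3.8  1.5] 0.0004
push 36.06 y 131.3 z 66.0 [-0.3 10.2  1.7] 0.0005
push 36.31 y 131.0 z 66.0 [-1.3 16.8  2.3] 0.0006
end 36.51 y 131.1 z 66.1 [-2.3 16.2  3.6] 0.0002
away 37.53 y 166.3 z 178.8 [-0.5 -0.2 -0.4] 0.0002
```

```bash
python3 clip.py -1 1.38 && python3 - <<'E'
from bench import *
from h import *
C=[.5245,-.1833]
move_l([.52,-.36,.25],.3);move_to([.53,.15,.25],q(91))
a=np.radians(.95);R=np.array([[np.cos(a),-np.sin(a)],[np.sin(a),np.cos(a)]])
ims=[]
for n in("top","scene"):
    r=get_image(n);np.savez(f"pics/{n}5.npz",**{k:np.array(v) for k,v in r.items()})
    P=cloud(r);x,y,z=np.moveaxis(P,2,0);Q=((P[...,:2]-np.array(C))@R)*1000;g=r["frame"].astype(int);mx=g.max(2)
    m=(abs(Q[...,0])<80)&(abs(Q[...,1])<109)&(z>.064)&(z<.09)&(mx>70)
    print(n,"lid",rect(P[m]),np.median(z[m]))
    for s in(1,-1):
        m=(abs(Q[...,0])<45)&(s*Q[...,1]>75)&(s*Q[...,1]<185)&(mx<60)&(z>.02)
        d=s*Q[m][:,1];h=z[m]*1000
        print(" clip",s,"y",np.percentile(d,[2,10,50,90,98]).round(1),"z",np.percentile(h,[2,10,50,90,98]).round(1))
    ims.append(cv2.resize(r["frame"][160:270,240:390] if n=="top" else r["frame"][130:240,115:265],None,fx=3.6,fy=2.7,interpolation=cv2.INTER_CUBIC))
cv2.imwrite("pics/s5.png",np.vstack(ims));print(state()["time"])
E
```

```text
at 39.73 y 155.4 z 39.2 [-19.3  13.8  45.5] 0.0006
pinch 39.94 y 155.4 z 39.2 [-19.7  14.1  43.2] 0.0004
swung 42.19 y 130.7 z 59.9 [ 0.1  0.1 -0.2] 0.0001
start 46.22 y 144.8 z 66.2 [ 0.3 -0.9 -0.1] 0.0005
push 46.47 y 143.3 z 65.9 [ 0.4  0.3 -0.5] 0.0005
push 46.72 y 141.0 z 65.9 [-0.  -0.7 -0.8] 0.0004
push 46.97 y 138.9 z 66.0 [ 0.3 -0.2 -0.7] 0.0005
push 47.22 y 136.9 z 66.0 [ 0.6 -0.3 -0.7] 0.0003
push 47.47 y 134.9 z 66.0 [-0.1  0.1  0.5] 0.0005
push 47.72 y 132.9 z 66.0 [0.4 0.5 0.3] 0.0006
push 47.97 y 130.9 z 66.0 [-0.2  0.5 -0.1] 0.0004
push 48.22 y 128.9 z 66.0 [ 0.2 -0.4  0.1] 0.0005
push 48.47 y 126.9 z 66.0 [-0.1 -1.  -0.2] 0.0007
push 48.72 y 124.9 z 66.1 [0.3 0.7 0.2] 0.0001
push 48.97 y 122.9 z 66.0 [ 0.3 -0.5  0.3] 0.0003
push 49.22 y 120.9 z 66.0 [-0.   0.9  0.9] -0.0
end 49.42 y 121.0 z 66.0 [0.2 0.6 0.4] 0.0006
away 50.44 y 160.3 z 178.9 [-0.2 -0.4 -1. ] 0.0005
top lid (array([ 523.8, -183.3]), array([213.7, 149.9]), -89.1) 0.07611454707370208
 clip 1 y [100.  100.3 109.4 117.6 118.3] z [33.3 52.8 82.6 85.5 87.1]
 clip -1 y [116.9 120.7 151.6 162.3 164.9] z [20.4 21.4 28.3 35.  37.7]
scene lid (array([ 523.9, -180.3]), array([211.9, 158. ]), -89.0) 0.0772407517190854
 clip 1 y [100.5 103.2 114.3 121.  121.8] z [34.9 43.3 81.7 84.9 85.8]
 clip -1 y [124.5 129.4 149.4 160.2 162. ] z [21.6 22.5 26.8 33.5 35.4]
52.7833
```

View pics/s5.png

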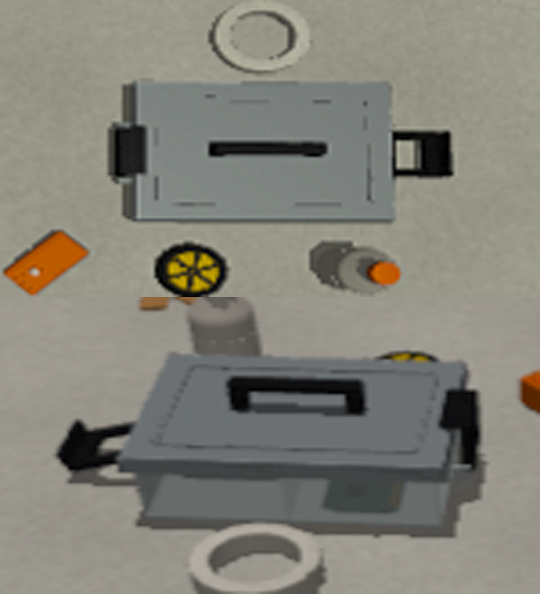

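Clip_a is home: top at about 82 mm and outer face at about 118 mm, seen at (127,150). For clip_b my script left out opening the fingers, so the closed fingers pushed it down to its stop (about 1.9 rad, at (425,152)). I'll redo it with the fingers open, gripping high enough to clear the table.

```bash
cat > clipb.py <<'E'
from bench import *
from h import *
C=np.array([.5245,-.1833]);a=np.radians(.95);Y=np.array([-np.sin(a),np.cos(a)]);s=-1;th0=1.88
def rep(t): S=state();e=S["ee_pos"];f=S["ft_force"];print(t,round(S["time"],2),"y %.1f z %.1f"%(s*(e[:2]-C)@Y*1000,e[2]*1000),np.round(f,1),round(S["finger_gap"],4));return s*(f[:2]@Y)
W=lambda y,z:[*(C+s*y*Y),z]
arc=lambda t:W(.1145+.042*np.sin(t),.0256+.042*np.cos(t))
gripper_open()
g=arc(th0)
move_to(W(.1545,.12),q(91));move_l(W(.1545,.03),.15);move_l(g,.05);rep("at")
if state()["finger_gap"]<.08: raise SystemExit("not open")
close();rep("pinch")
if not .045<state()["finger_gap"]<.058: raise SystemExit("no pinch")
for t in np.linspace(th0,.4,9)[1:]: move_l(arc(t),.06)
rep("swung");gripper_open()
move_l(W(.18,arc(.4)[2]),.15);close();move_l(W(.148,.066),.15);f0=rep("start")
move_l(W(.134,.066),.04);y=.134
while y>.122:
    y-=.002;move_l(W(y,.066),.04);f=rep("push")
    if f-f0>13: break
rep("end");move_l(W(y+.03,.066),.15);move_l(W(y+.04,.16),.25);move_to([.53,.0,.25],q(91));rep("away")
np.savez("pics/top6.npz",**{k:np.array(v) for k,v in get_image("top").items()})
np.savez("pics/scene6.npz",**{k:np.array(v) for k,v in get_image("scene").items()})
E
python3 clipb.py; cat > chk.py <<'E'
from h import *
C=[.5245,-.1833];a=np.radians(.95);R=np.array([[np.cos(a),-np.sin(a)],[np.sin(a),np.cos(a)]]);ims=[]
for n in("top","scene"):
    r=load(f"pics/{n}6.npz");P=cloud(r);z=P[...,2];Q=((P[...,:2]-np.array(C))@R)*1000;mx=r["frame"].max(2)
    m=(abs(Q[...,0])<80)&(abs(Q[...,1])<109)&(z>.064)&(z<.09)&(mx>70);print(n,"lid",rect(P[m]),np.median(z[m]))
    for s in(1,-1):
        m=(abs(Q[...,0])<45)&(s*Q[...,1]>75)&(s*Q[...,1]<185)&(mx<60)&(z>.02)&(z<.1)
        if m.sum():print(" clip",s,"y",np.percentile(s*Q[m][:,1],[2,10,50,90,98]).round(1),"z",np.percentile(z[m]*1000,[2,10,50,90,98]).round(1))
    ims.append(cv2.resize(r["frame"],(512,300),interpolation=cv2.INTER_AREA) if 0 else cv2.resize(r["frame"][100:270,200:420] if n=="top" else r["frame"][90:260,90:310],None,fx=2.4,fy=1.75))
cv2.imwrite("pics/s6.png",np.vstack(ims))
E
python3 chk.py
```

```text
at 57.23 y 154.4 z 12.4 [ 0.9 -0.7 -0.3] 0.088
pinch 57.88 y 154.6 z 12.9 [-0.4 -0.   0.3] 0.0518
swung 60.15 y 131.9 z 65.3 [-1.  -4.6 -1. ] 0.0511
start 63.08 y 148.4 z 67.4 [ 0.3 -2.8  1. ] 0.0002
push 63.83 y 131.8 z 65.7 [ 0.8 -1.4  0.5] 0.0008
push 64.08 y 129.9 z 66.0 [-0.4  0.3 -0.4] 0.0007
push 64.33 y 128.0 z 66.1 [ 0.5 -1.   0.9] 0.0003
push 64.58 y 127.7 z 66.2 [ 1.  -7.3 -1.2] 0.0004
push 64.83 y 127.6 z 66.3 [  1.2 -13.   -3.4] 0.0005
push 65.08 y 127.4 z 66.3 [  2.8 -17.9  -5.2] 0.0005
end 65.08 y 127.4 z 66.3 [  2.8 -17.9  -5.2] 0.0005
away 67.29 y -182.4 z 249.1 [0.2 0.3 1.1] 0.0006
top lid (array([ 523.9, -184.1]), array([212.5, 150.1]), -89.1) 0.07605696537523618
 clip 1 y [105.3 106.  114.3 117.6 118.3] z [35.  40.  81.9 84.9 86.3]
 clip -1 y [ 95.6  96.7 105.1 114.8 116.3] z [75.4 78.9 82.5 85.3 86.6]
scene lid (array([ 524.2, -182.3]), array([215.9, 158.2]), -89.0) 0.07722503137278555
 clip 1 y [100.5 103.3 114.3 120.8 121.5] z [35.  44.8 82.1 85.1 86. ]
 clip -1 y [ 93.3  95.7 105.  112.7 114.2] z [60.9 71.5 83.  84.9 86.4]
```

View pics/s6.png

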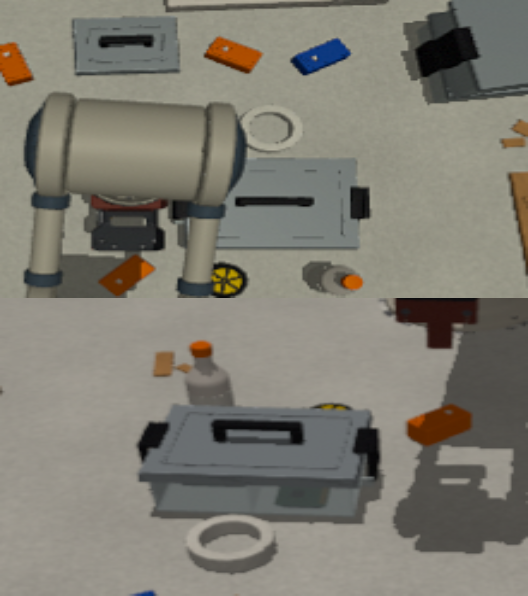

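Both clips met hard stops, and these are symmetric once a 1.9 mm y offset in my case estimate is allowed for. Their tops are at about 82 mm. Handing in.

```bash
python3 -c "
from bench import *
job_done();print(state()['time'])"
```

```text
the job is handed in; nothing more can be done
the job is handed in; nothing more can be done
```

I packed the kit and handed it in at about 67 s of the 72 s limit. The large battery box is in the empty bay, the lid is on, and both end handles are folded up.

**Last checks**
- **Battery box:** I lowered it to a light touch of about 8 N before letting go. The top camera then showed it flat in the bay with the switch up.
- **Lid:** It is level within about 0.6 mm, with its top at 76–77 mm against the 76 mm given.
- **Handles:** Both were pushed against a hard stop with about 17 N, and their tops are near 82 mm, as given for closed. Their stops were 3.7 mm apart in my case frame. I put that down to an error of about 1.9 mm in the case's y position, because the two cameras differ by about 3 mm in y.
- **Other things on the table:** The ones near the case looked undisturbed in the last pictures. I did not measure each one.

**What went wrong:** On the first try at clip_b my script did not open the fingers. The closed fingertips pressed clip_b down to its open stop, with a wrist force of about 50 N. That is below the 120 N wrist limit, and I believe only the fingers touched it, not the gripper's body (which has the 40 N limit). I then opened the fingers, pinched clip_b and closed it normally.

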